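Try the go gauge in the dough roller's gap

ROBOT

A 6-joint arm with a two-finger parallel gripper is mounted at the origin on the work surface; the furniture and walls round the work are solid. World frame = base frame: x ahead of the robot, y to its left, z up, the work surface at z = 0. Lengths are in m, angles in rad, forces in N, time in s.
With the tool pointing down it reaches from about 0.3 to 0.875 m from the base axis. Payload 6.4 kg.
Tool frame: the origin (TCP) lies between the finger pads; the fingertips stand 8 mm ahead of it and the grasp point (between the pads) lies 11 mm behind it (ctrl.finger_overhang is the distance from the TCP to the fingertips, in m); z points along the fingers, y is the line along which they close (so a half turn about z gives the same grasp; the last joint's range is limited). The gripper opens to 85 mm and grips with 20 to 120 N. Pads are 22 mm wide; open, the fingers measure 114 mm over their backs; the gripper's body (76 mm by 85 mm) begins 54 mm behind the grasp point. The pads swing forward as they close: fully open they stand 13 mm farther back than shut.
Start: joints at [-1.479, 0.181, 1.607, -0, 1.354, -0.206], TCP at [0.169, -0.55, 0.239] pointing down, gripper open.
Joint ranges: [-2.99, 2.99], [-0.89, 2.07], [0.3, 2.58], [-1.14, 4.28], [0, 2.63], [-3.12, 3.12]. Speed limits (rad/s): [2.57, 2.57, 3.01, 3.14, 3.14, 3.14].

INTERFACE

Orientations are given as a unit quaternion [w, x, y, z].
In Python, from bench import ctrl, camera gives the robot as it stands.
- The arm moves only by the shell command python3 -m pendant 'ROWS' [OPENING]. ROWS is JSON, a list of rows, each a list of 6 numbers: the shift along the world's x, y, z normalised to -1 to 1, where 1 is 200 mm, then the turn, a rotation vector about the world's x, y, z normalised to -1 to 1, where 1 is pi/2 rad. In form: [[dx, dy, dz, rx, ry, rz], ...]. A call has exactly 10 rows; each row shifts and turns the commanded pose from where the row before left it; what a row does not reach is not made up. A row lasts 1/8 s, in which the tool goes at most 62.5 mm and 10.7 degrees, less where a joint would pass 70% of its speed; a pose out of reach is approached as far as the arm can. A call with a number of a shift or a turn outside -1 to 1 is refused whole. A call with a gripper value outside its range is refused whole. OPENING is the opening, from -1 (shut) to 1 (fully open), set as the call begins (- or left out, the last holds). The fingers move at their own pace and stop on an object; the grip force is fixed at half the most. Time passes only in rows, so rows that do not move let the fingers close, or fill a call up. It gives the time, the measured TCP pose, the force, the opening and the grip force at its end, in the units of the state.
- ctrl.get_obs(): the state, without advancing time (a new reading comes with each control period).
- camera(name): name is "side" or "top" or "wrist"; returns a dict with "color" (384x512x3 uint8, blue, green, red), "fx", "fy", "cx", "cy" (pixels), "distortion" ([k1, k2, p1, p2, k3] as OpenCV has them; the pictures are not rectified), "xyz" and "rotation" of the camera in the world; the wrist camera has in their place "hand_eye" (4x4, takes a point from camera to tool coordinates, whose origin is the TCP and whose axes are the flange's). Camera axes: x right, y down, z forward; pixel columns grow to the right and rows downward; lengths in m; the calibration is good to about 2 mm. A picture is of the moment at which its call begins: read the wrist's pose just before it. There is no depth.
- ctrl.hand_in(): hands the job in; it is judged then, once.
The state is a dict: "time_s": time; "q": joint angles; "dq": joint speeds; "joint_efforts": joint torques, N m; "eef_pos": TCP position; "eef_rot": TCP orientation; "wrist_force": force on the tool from outside, world axes, zero at the start; "torque": the same for the moment, N m; "opening": opening from 0.0 (shut) to 1.0 (fully open); "grasp_force": force on a finger pad.
Only numpy, scipy, OpenCV 4.12 (cv2) and the standard library are available. Lean on these libraries where they do the work, as an engineer would, in place of code of your own. Each camera call takes 0.05 s, during which the arm holds its last target. There are 200 camera calls.

TASK

Check that the gap of the white dough roller is open wide enough: take the green-handled go gauge out of the wooden stand, hold it upright and slide its blade down into the gap between the two rollers, without forcing it, until its shoulder rests on the rollers. Let go of it only when it is in, and leave it standing there; the red-handled gauge is too thick and stays in the stand.

Things in the scene. Friction and masses are not known exactly. Their poses are not given: they have to be found in the camera images.
- green_handle (a point): Centre of the green handle (20 x 36 x 60 mm, x y z) of the loose, upright go gauge, 0.12 kg. x: through its thickness (grip this way), z up. 30 mm below this point begins a shoulder plate 44 x 48 x 8 mm; under it a steel blade 8 mm thick (x), 30 mm wide (y), 50 mm long, its round tip 88 mm below this point. It hangs by its shoulder in a hole of the stand.
- red_handle (a point): Centre of the red handle of the no-go gauge: the same shape, but its blade is 20 mm thick (x), too thick for the gap. It hangs in the other hole of the stand, 90 mm away; either gauge may be in either hole.
- stand: Fixed dark wooden block 76 x 170 x 58 mm (x y z), origin under its middle, on a wooden board laid over the hob (board top at z = 61 mm). Two holes, 45 mm either side of its middle along y, hold the gauges with a few mm of play, shoulders on its top.
- roller_gap (a point): Middle of the 16 mm gap between two white rollers of 36 mm diameter, level with their tops, 70 mm above the board, on a fixed dough roller. x: across the gap, y: along the rollers, z up. White cheeks end the rollers 66 mm either side, 8 mm higher. With the go gauge home (blade width along the rollers, either way round) its handle centre is about 38 mm above this point.

How it is judged:
By the outcome, as a careful person would: the job done as asked, in the order asked, and still so for the second after the job is handed in, with the robot touching nothing.
It also fails if it takes over 48 s, if anything falls off the work surface, if the arm or the gripper's body presses on something with over 40 N, if the wrist force passes 120 N, or if a joint passes its speed limit or range.

## Working session

There is one attempt and no reset: what is moved stays moved. The work goes in short steps, Python scripts to look and compute and a shell command to move; the robot and the scene stay as the last step left them, time stands still between calls to the robot, and variables do not carry over. Pictures are saved under pics/ and viewed, at most 10 in all, crops included, and the job is handed in when it is done.

```bash
mkdir -p pics; ls; cat > h.py <<'E'
import numpy as np,cv2
from scipy.spatial.transform import Rotation as R
def cam(c,obs=None):
    K=np.array([[c["fx"],0,c["cx"]],[0,c["fy"],c["cy"]],[0,0,1]])
    if "hand_eye" in c:
        q=obs["eef_rot"];T=np.eye(4);T[:3,:3]=R.from_quat([q[1],q[2],q[3],q[0]]).as_matrix();T[:3,3]=obs["eef_pos"]
        T=T@np.array(c["hand_eye"]);return K,np.array(c["distortion"]),T[:3,:3],T[:3,3]
    r=np.array(c["rotation"]);
    if r.shape==(4,): r=R.from_quat([r[1],r[2],r[3],r[0]]).as_matrix()
    return K,np.array(c["distortion"]),r,np.array(c["xyz"])
def ray(C,px):
    K,d,r,t=C
    p=cv2.undistortPoints(np.array([[px]],float),K,d)[0,0]
    return t,r@np.array([p[0],p[1],1])
def onz(C,px,z):
    t,v=ray(C,px);return t+v*(z-t[2])/v[2]
def tri(a):
    A=np.zeros((3,3));b=np.zeros(3)
    for t,v in a:
        v=v/np.linalg.norm(v);P=np.eye(3)-np.outer(v,v);A+=P;b+=P@t
    return np.linalg.solve(A,b)
def proj(C,p):
    K,d,r,t=C
    return cv2.projectPoints(np.array([r.T@(np.array(p)-t)]),np.zeros(3),np.zeros(3),K,d)[0].ravel()
E
python3 - <<'E'
from bench import ctrl,camera
import cv2,pickle,numpy as np
o=ctrl.get_obs();print(o)
C={n:camera(n) for n in("side","top","wrist")}
pickle.dump((o,C),open("c0.pkl","wb"))
for n in C: print(n,{k:v for k,v in C[n].items() if k!="color"})
for n in ("side","top"): cv2.imwrite(f"pics/{n}0.png",cv2.resize(C[n]["color"],(800,600),interpolation=cv2.INTER_CUBIC))
E
```

```text
pics
{'time_s': 0.0, 'q': array([-1.47936579e+00,  1.81557301e-01,  1.60796985e+00,  1.38077445e-05,
        1.35382226e+00, -2.06298242e-01]), 'dq': array([-0.00099666, -0.00037237, -0.00085599,  0.00055648, -0.00095239,
       -0.00101446]), 'joint_efforts': array([ 1.48258372e-03, -4.44864535e+01, -3.51342702e+01, -2.56703670e-04,
        8.97556281e-03,  3.98976852e-05]), 'eef_pos': array([ 0.16864869, -0.54916009,  0.23839345]), 'eef_rot': array([-8.76540647e-04,  9.88939983e-01,  1.48313647e-01,  5.71503568e-05]), 'wrist_force': array([0.1842881 , 0.13239194, 0.53759017]), 'torque': array([0.06190342, 0.02051071, 0.00138956]), 'grasp_force': 0.0, 'opening': 1.0014081082241264}
side {'fx': 381.16871733631933, 'fy': 381.16871733631933, 'cx': 252.48457274715025, 'cy': 186.5812922694655, 'distortion': array([-0.09182674,  0.        ,  0.        ,  0.        ,  0.        ]), 'xyz': array([0.52095642, 0.67566238, 0.7364052 ]), 'rotation': array([ 0.00705777, -0.01149524,  0.91360619, -0.40637641])}
top {'fx': 432.5406430364896, 'fy': 432.5406430364896, 'cx': 252.5652149662604, 'cy': 186.3730178483311, 'distortion': array([-0.14338924,  0.        ,  0.        ,  0.        ,  0.        ]), 'xyz': array([0.49136327, 0.03160592, 1.01118855]), 'rotation': array([-0.00675443,  0.71657809, -0.69733392,  0.01398611])}
wrist {'fx': 324.5156223411786, 'fy': 324.5156223411786, 'cx': 248.0457388915583, 'cy': 191.31013602805626, 'distortion': array([-0.06709788,  0.        ,  0.        ,  0.        ,  0.        ]), 'hand_eye': array([[-7.23370926e-05, -9.64358078e-01, -2.64600626e-01,
         6.75955260e-02],
       [ 9.99999562e-01, -3.16655855e-04,  8.80695462e-04,
        -2.00241272e-04],
       [-9.33093121e-04, -2.64600446e-01,  9.64357679e-01,
        -1.34552040e-01],
       [ 0.00000000e+00,  0.00000000e+00,  0.00000000e+00,
         1.00000000e+00]])}
```

View pics/top0.png

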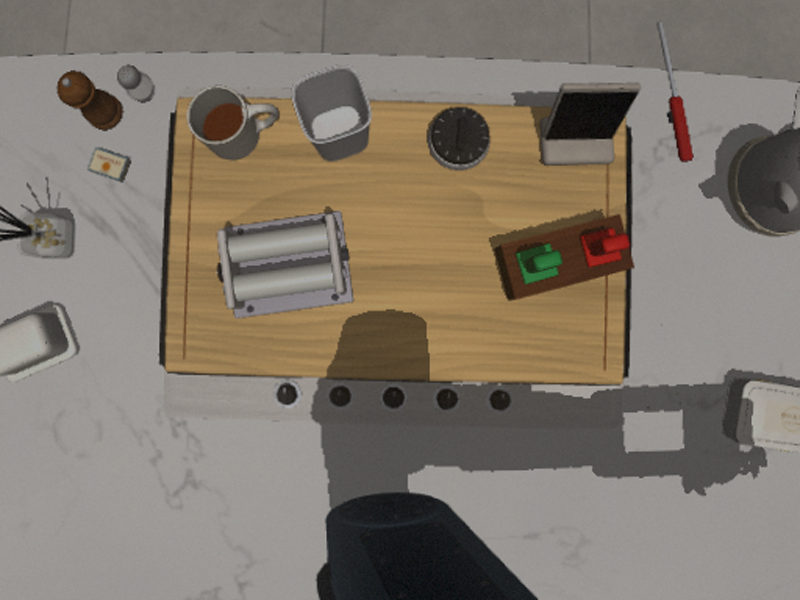

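View pics/side0.png

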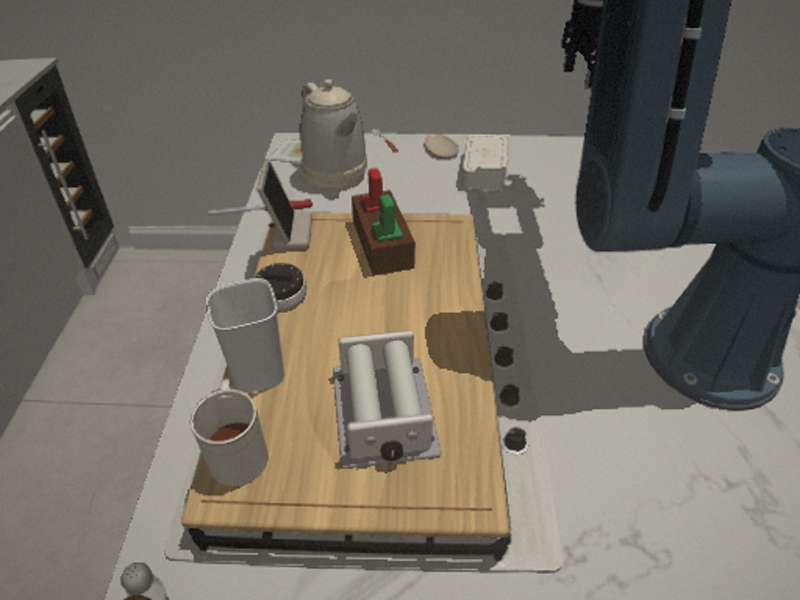

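Top (800x600) shows the roller around (285,262) and the green gauge around (538,262), with the red gauge at (605,245). The side view shows the same objects. I'll enlarge both areas.

```bash
python3 - <<'E'
import pickle,cv2,numpy as np
o,C=pickle.load(open("c0.pkl","rb"))
def cr(n,x,y): return cv2.resize(C[n]["color"][y:y+75,x:x+100],(400,300),interpolation=cv2.INTER_CUBIC)
im=np.vstack([np.hstack([cr("top",134,130),cr("top",310,125)]),np.hstack([cr("side",200,205),cr("side",200,105)])])
cv2.imwrite("pics/crop.png",np.clip(im*1.5,0,255).astype(np.uint8))
E
```

```text
(no output)
```

View pics/crop.png

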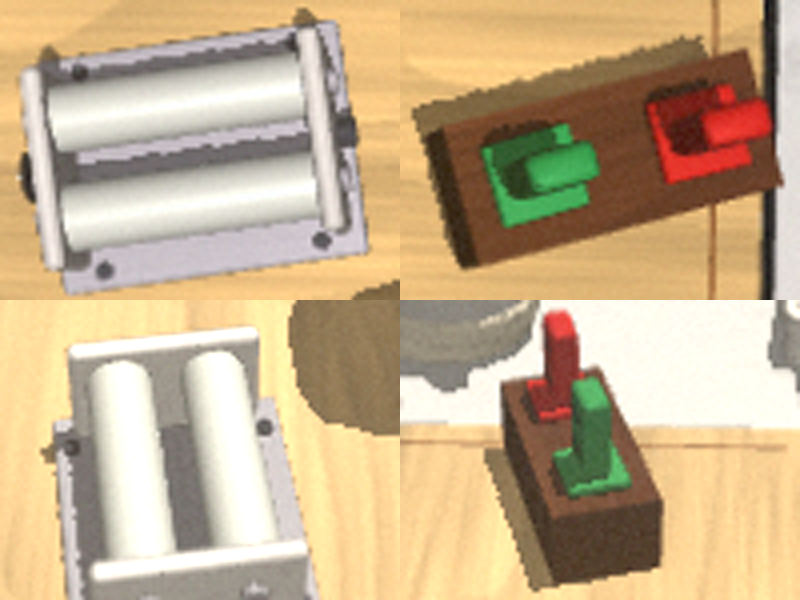

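The crop (2x2 panels, 4x) shows the cheek tops, the roller gap midline from (62,170) to (305,136), and the green handle top centred on (563,167). The shoulder corners are also clear.

```bash
python3 - <<'E'
import pickle
from h import *
np.set_printoptions(precision=4,suppress=True)
o,C=pickle.load(open("c0.pkl","rb"))
T=cam(C["top"]);S=cam(C["side"])
rt=lambda p:((p[0]+.5)/4-.5+134,(p[1]+.5)/4-.5+130)
st=lambda p:((p[0]-399.5)/4-.5+310,(p[1]+.5)/4-.5+125)
rs=lambda p:((p[0]+.5)/4-.5+200,(p[1]-299.5)/4-.5+205)
ss=lambda p:((p[0]-399.5)/4-.5+200,(p[1]-299.5)/4-.5+105)
def ang(a,b): d=b-a;return np.degrees(np.arctan2(-d[0],d[1]))%180
print("cheeks top");a=[onz(T,rt(p),.139) for p in [(31,72),(55,266),(306,30),(335,228)]];print(np.array(a),np.mean(a,0))
print([np.degrees(np.arctan2((p-q)[1],(p-q)[0])) for p,q in [(a[0],a[1]),(a[2],a[3])]])
print("side cheeks");b=[onz(S,rs(p),.139) for p in [(70,347),(257,331),(92,573),(306,550)]];print(np.array(b),np.mean(b,0))
print("gap top");g=[onz(T,rt(p),.117) for p in [(62,170),(305,136)]];print(np.array(g),np.mean(g,0),ang(g[0],g[1]))
print("gap side");g=[onz(S,rs(p),.118) for p in [(168,370),(192,550)]];print(np.array(g),np.mean(g,0),ang(g[0],g[1]))
print("stand");s=[onz(T,st(p),.119) for p in [(442,130),(477,268),(783,185),(748,50)]];print(np.array(s),np.mean(s,0),ang(s[0],s[3]),ang(s[1],s[2]))
print("shoulder");s=[onz(T,st(p),.127) for p in [(483,147),(567,125),(595,203),(504,228)]];print(np.array(s),np.mean(s,0),ang(s[0],s[1]),ang(s[3],s[2]))
print("handle top",onz(T,st((563,167)),.187))
# side: top of green handle corners
h=[onz(S,ss(p),.187) for p in [(573,384),(598,378),(609,408),(583,414)]];print("side handle",np.array(h),np.mean(h,0))
E
```

```text
cheeks top
[[0.5899 0.2519 0.139 ]
 [0.4915 0.2358 0.139 ]
 [0.6146 0.1118 0.139 ]
 [0.5146 0.094  0.139 ]] [0.5526 0.1734 0.139 ]
[np.float64(9.257880677921168), np.float64(10.098891205296207)]
side cheeks
[[0.6145 0.111  0.139 ]
 [0.5138 0.0966 0.139 ]
 [0.5904 0.2567 0.139 ]
 [0.4897 0.2411 0.139 ]] [0.5521 0.1764 0.139 ]
gap top
[[0.5415 0.239  0.117 ]
 [0.5625 0.1126 0.117 ]] [0.552  0.1758 0.117 ] 9.412948306896595
gap side
[[0.5622 0.1072 0.118 ]
 [0.5447 0.2271 0.118 ]] [0.5535 0.1672 0.118 ] 8.309372143780788
stand
[[ 0.5823 -0.116   0.119 ]
 [ 0.5111 -0.1358  0.119 ]
 [ 0.5593 -0.2991  0.119 ]
 [ 0.6303 -0.2793  0.119 ]] [ 0.5707 -0.2076  0.119 ] 16.364679672549556 16.43408026112587
shoulder
[[ 0.5734 -0.1362  0.127 ]
 [ 0.5862 -0.18    0.127 ]
 [ 0.5462 -0.1955  0.127 ]
 [ 0.5319 -0.148   0.127 ]] [ 0.5594 -0.1649  0.127 ] 16.29634827457366 16.747422952877855
handle top [ 0.5594 -0.164   0.187 ]
side handle [[ 0.5708 -0.1717  0.187 ]
 [ 0.5546 -0.1793  0.187 ]
 [ 0.5464 -0.1441  0.187 ]
 [ 0.5628 -0.1369  0.187 ]] [ 0.5587 -0.158   0.187 ]
```

```bash
python3 -m pendant '[[0.19,0.18,0.03,0,0,0.1],[0.2,0.2,0.03,0,0,0.1],[0.2,0.2,0.03,0,0,0.1],[0.2,0.2,0.03,0,0,0.1],[0.2,0.2,0.03,0,0,0.1],[0.2,0.2,0.03,0,0,0.1],[0.2,0.2,0.03,0,0,0.1],[0.2,0.2,0.03,0,0,0.1],[0.2,0.2,0.03,0,0,0.1],[0.16,0.15,0.03,0,0,0.093]]' 1
cat > look.py <<'E'
import sys,pickle
from bench import ctrl,camera
from h import *
o=ctrl.get_obs();c=camera("wrist");pickle.dump((o,c),open(f"{sys.argv[1]}.pkl","wb"))
cv2.imwrite(f"pics/{sys.argv[1]}.png",cv2.resize(np.clip(c["color"]*1.4,0,255).astype(np.uint8),(800,600),interpolation=cv2.INTER_CUBIC))
q=o["eef_rot"];m=R.from_quat([q[1],q[2],q[3],q[0]]).as_matrix()
print(o["eef_pos"],"yaw y-axis",np.degrees(np.arctan2(m[1,1],m[0,1])),"z",m[:,2],o["q"],o["time_s"],o["opening"],o["grasp_force"],o["wrist_force"])
E
python3 look.py w1
```

```text
time_s: 1.4
eef_pos: [0.5599, -0.1616, 0.2992]
eef_rot: [-0.0, 0.596, 0.803, 0.0]
wrist_force: [0.2, -0.3, 0.5]
opening: 1.006
grasp_force: 0.0
[ 0.55986707 -0.16162064  0.29920044] yaw y-axis 16.78970385521188 z [-3.58232454e-04  2.90140472e-04 -9.99999894e-01] [-4.84640686e-01  1.54417738e-01  1.51607747e+00  9.02757532e-05
  1.47154960e+00 -7.77685215e-01] 1.4 1.0060284922816043 0.0 [ 0.19206738 -0.2802447   0.51877777]
```

View pics/w1.png

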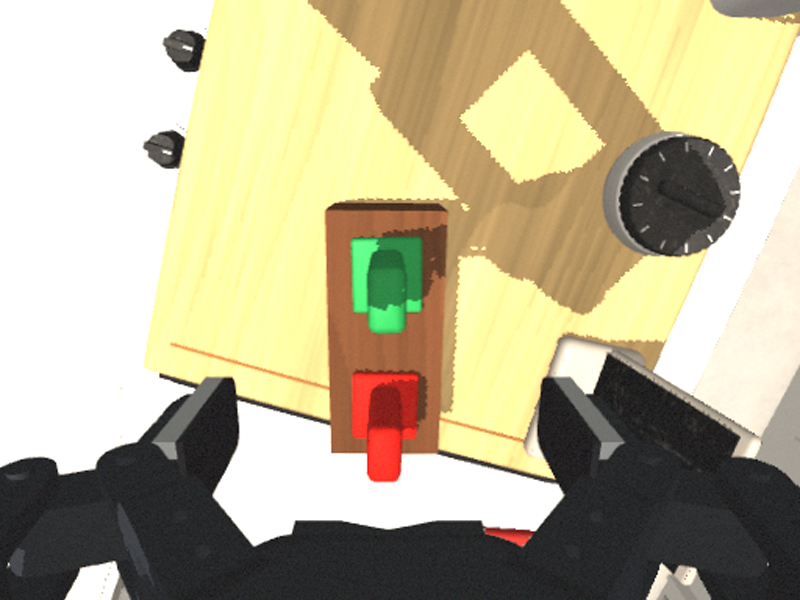

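The wrist view shows the green handle with its top face at about (369..406, 285..331). The shoulder spans (352..422, 238..312), and the gauge lines up with the image columns.

```bash
python3 - <<'E'
import pickle
from h import *
np.set_printoptions(precision=4,suppress=True)
o,c=pickle.load(open("w1.pkl","rb"));C=cam(c,o)
u=lambda p:((p[0]+.5)*.64-.5,(p[1]+.5)*.64-.5)
print(onz(C,u((388,308)),.187))
s=[onz(C,u(p),.127) for p in [(352,239),(421,238),(423,312),(353,312)]];print(np.array(s),np.mean(s,0))
print(proj(C,[.559,-.1635,.187])/.64)
m=R.from_quat(np.roll(o["eef_rot"],-1)).as_matrix()
for p in ([.559,-.1635,.187],np.mean(s,0)): print(m.T@(p-o["eef_pos"]))
E
```

```text
[ 0.5621 -0.1666  0.187 ]
[[ 0.5336 -0.1479  0.127 ]
 [ 0.5736 -0.1352  0.127 ]
 [ 0.5892 -0.1796  0.127 ]
 [ 0.5468 -0.1924  0.127 ]] [ 0.5608 -0.1638  0.127 ]
[383.6041 300.3785]
[-0.0016 -0.0013  0.1122]
[-0.0024  0.0003  0.1722]
```

```bash
python3 -m pendant '[[0.003,-0.013,-0.09,0,0,0],[0,0,-0.09,0,0,0],[0,0,-0.09,0,0,0],[0,0,-0.09,0,0,0],[0,0,-0.09,0,0,0],[0,0,-0.09,0,0,0],[0,0,-0.09,0,0,0],[0,0,-0.085,0,0,0],[0,0,0,0,0,0],[0,0,0,0,0,0]]' 1 && python3 -m pendant '[[0,0,0,0,0,0],[0,0,0,0,0,0],[0,0,0,0,0,0],[0,0,0,0,0,0],[0,0,0,0,0,0],[0,0,0,0,0,0],[0,0,0,0,0,0],[0,0,0,0,0,0],[0,0,0,0,0,0],[0,0,0,0,0,0]]' -1
```

```text
time_s: 2.7
eef_pos: [0.5597, -0.1665, 0.1567]
eef_rot: [0.0, 0.599, 0.801, 0.0]
wrist_force: [0.2, 0.5, 0.4]
opening: 1.001
grasp_force: 0.0
time_s: 3.95
eef_pos: [0.5594, -0.1664, 0.1565]
eef_rot: [0.0, 0.599, 0.801, 0.0]
wrist_force: [-0.7, 0.7, 4.7]
opening: 0.228
grasp_force: 60.4
```

```bash
python3 -m pendant '[[0,0,0.03,0,0,0],[0,0,0.06,0,0,0],[0,0,0.06,0,0,0],[0,0,0.06,0,0,0],[0,0,0.07,0,0,0],[0,0,0.07,0,0,0],[0,0,0.07,0,0,0],[0,0,0.07,0,0,0],[0,0,0.06,0,0,0],[0,0,0,0,0,0]]' -1; python3 look.py w2; python3 - <<'E'
from bench import camera
import pickle
pickle.dump({n:camera(n) for n in("side","top")},open("c2.pkl","wb"))
E
```

```text
time_s: 5.2
eef_pos: [0.5599, -0.1666, 0.2677]
eef_rot: [0.001, 0.599, 0.801, 0.0]
wrist_force: [0.3, -0.9, -1.2]
opening: 0.227
grasp_force: 59.6
[ 0.55992096 -0.16658611  0.2676683 ] yaw y-axis 16.433132160708862 z [ 0.00202833 -0.00104338 -0.9999974 ] [-4.92242258e-01  1.76861421e-01  1.55357032e+00  3.96042970e-05
  1.40888029e+00 -7.79059561e-01] 5.2 0.22650610625767115 59.609559774398804 [ 0.34361142 -0.93486725 -1.18095166]
```

View pics/w2.png

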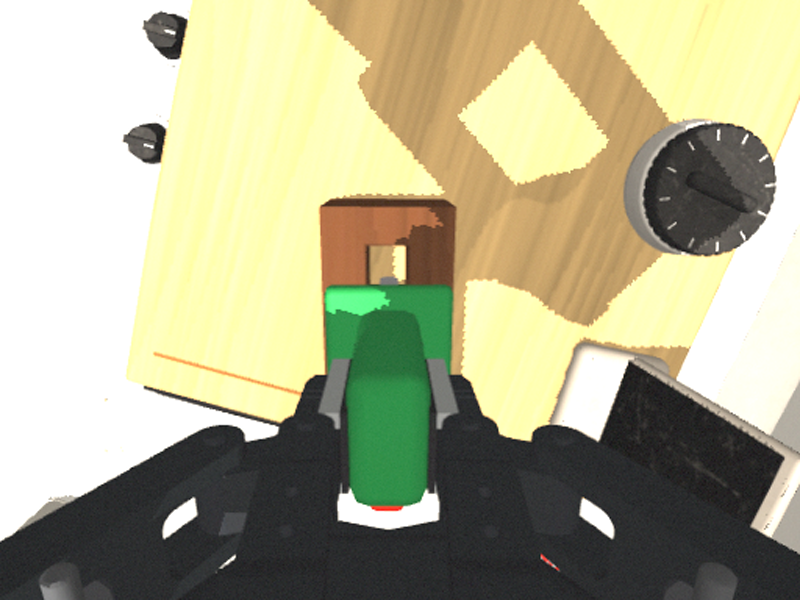

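The wrist view shows the gauge hanging upright in the fingers, with the shoulder edge level from (327,287) to (452,286). The red gauge is still in the stand. Next I carry it over to the roller.

```bash
python3 -m pendant '[[-0.004,0.12,0,0,0,-0.008],[-0.004,0.2,0,0,0,-0.009],[-0.004,0.2,0,0,0,-0.009],[-0.004,0.2,0,0,0,-0.009],[-0.004,0.2,0,0,0,-0.009],[-0.004,0.2,0,0,0,-0.009],[-0.004,0.2,0,0,0,-0.009],[-0.004,0.2,0,0,0,-0.008],[-0.004,0.183,0,0,0,-0.008],[0,0,0,0,0,0]]' -1;  python3 -m pendant '[[0,0,0,0,0,0],[0,0,0,0,0,0],[0,0,0,0,0,0],[0,0,-0.03,0,0,0],[0,0,-0.03,0,0,0],[0,0,-0.03,0,0,0],[0,0,0,0,0,0],[0,0,0,0,0,0],[0,0,0,0,0,0],[0,0,0,0,0,0]]' -1; python3 look.py w3; python3 - <<'E'
from bench import camera
import pickle,cv2,numpy as np
C={n:camera(n) for n in("side","top")}
pickle.dump(C,open("c3.pkl","wb"))
cv2.imwrite("pics/side3.png",cv2.resize(np.clip(C["side"]["color"][130:310,160:340]*1.3,0,255).astype(np.uint8),(600,600),interpolation=cv2.INTER_CUBIC))
E
```

```text
time_s: 6.6
eef_pos: [0.5513, 0.1766, 0.2654]
eef_rot: [-0.001, 0.645, 0.764, -0.0]
wrist_force: [0.0, -0.8, -0.5]
opening: 0.229
grasp_force: 59.5
time_s: 7.85
eef_pos: [0.5522, 0.1743, 0.2485]
eef_rot: [0.0, 0.647, 0.763, 0.0]
wrist_force: [0.6, -0.0, -0.9]
opening: 0.225
grasp_force: 59.5
[0.55223493 0.17434898 0.24849216] yaw y-axis 9.41619653142792 z [ 3.78235923e-04  5.71654027e-05 -9.99999927e-01] [ 1.00953604e-01  1.81802299e-01  1.58689130e+00  1.91297018e-05
  1.37251698e+00 -6.33937916e-02] 7.85 0.22462776869811188 59.538105726242065 [ 0.57155154 -0.03535905 -0.9083874 ]
```

View pics/w3.png

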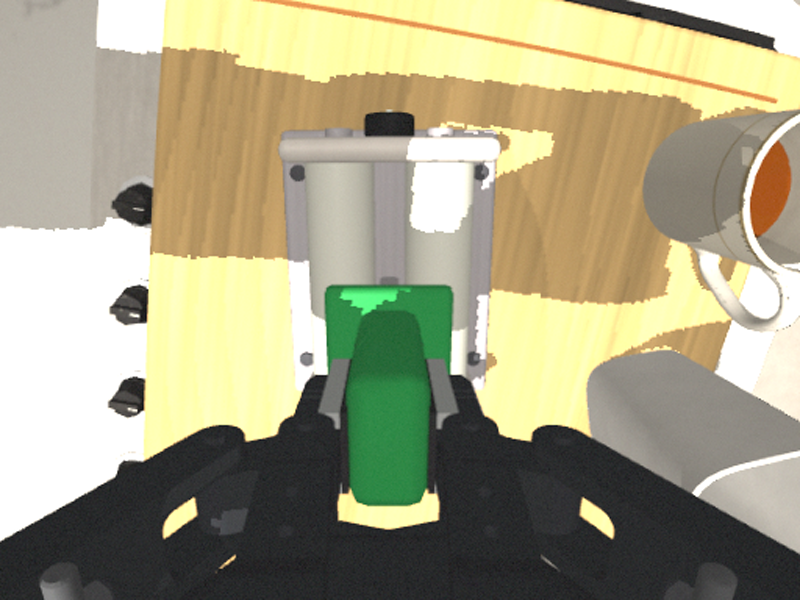

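View pics/side3.png

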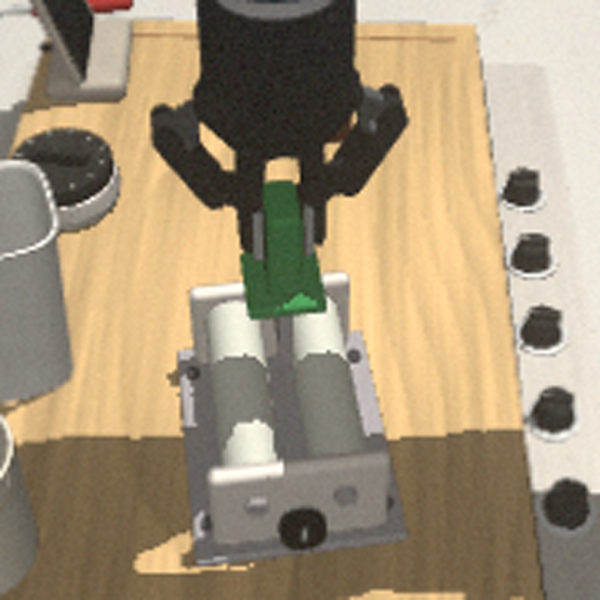

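Wrist view: the shoulder centre is at column 389.5 and the gap between roller edges 374 and 407 is centred at 390.5. That puts the lateral error under 1 mm. The side view agrees, so I descend.

```bash
python3 -m pendant '[[0.002,0,-0.04,0,0,0],[0,0,-0.04,0,0,0],[0,0,-0.03,0,0,0],[0,0,-0.03,0,0,0],[0,0,-0.03,0,0,0],[0,0,-0.03,0,0,0],[0,0,-0.03,0,0,0],[0,0,-0.02,0,0,0],[0,0,0,0,0,0],[0,0,0,0,0,0]]' -1
```

```text
time_s: 9.25
eef_pos: [0.5527, 0.1743, 0.1985]
eef_rot: [0.0, 0.647, 0.763, 0.0]
wrist_force: [0.8, 0.2, -0.4]
opening: 0.224
grasp_force: 59.5
```

```bash
python3 -m pendant '[[0,0,-0.02,0,0,0],[0,0,-0.02,0,0,0],[0,0,-0.02,0,0,0],[0,0,-0.02,0,0,0],[0,0,-0.02,0,0,0],[0,0,-0.02,0,0,0],[0,0,-0.015,0,0,0],[0,0,0,0,0,0],[0,0,0,0,0,0],[0,0,0,0,0,0]]' -1
```

```text
time_s: 10.5
eef_pos: [0.5527, 0.1743, 0.1715]
eef_rot: [0.0, 0.647, 0.763, 0.0]
wrist_force: [0.0, -0.2, -1.1]
opening: 0.23
grasp_force: 59.5
```

```bash
python3 -m pendant '[[0,0,-0.005,0,0,0],[0,0,0,0,0,0],[0,0,-0.005,0,0,0],[0,0,0,0,0,0],[0,0,0,0,0,0],[0,0,0,0,0,0],[0,0,0,0,0,0],[0,0,0,0,0,0],[0,0,0,0,0,0],[0,0,0,0,0,0]]' -1
```

```text
time_s: 11.75
eef_pos: [0.5525, 0.1743, 0.1693]
eef_rot: [-0.0, 0.647, 0.763, -0.0]
wrist_force: [0.7, -0.6, -0.0]
opening: 0.228
grasp_force: 59.5
```

```bash
python3 -m pendant '[[0,0,-0.005,0,0,0],[0,0,0,0,0,0],[0,0,0,0,0,0],[0,0,0,0,0,0],[0,0,0,0,0,0],[0,0,0,0,0,0],[0,0,0,0,0,0],[0,0,0,0,0,0],[0,0,0,0,0,0],[0,0,0,0,0,0]]' -1
```

```text
time_s: 13.0
eef_pos: [0.5525, 0.1743, 0.1683]
eef_rot: [-0.0, 0.647, 0.763, 0.0]
wrist_force: [0.1, 1.0, -0.2]
opening: 0.23
grasp_force: 59.5
```

```bash
python3 -m pendant '[[0,0,-0.003,0,0,0],[0,0,0,0,0,0],[0,0,0,0,0,0],[0,0,-0.002,0,0,0],[0,0,0,0,0,0],[0,0,0,0,0,0],[0,0,0,0,0,0],[0,0,0,0,0,0],[0,0,0,0,0,0],[0,0,0,0,0,0]]' -1
```

```text
time_s: 14.25
eef_pos: [0.5527, 0.1743, 0.168]
eef_rot: [0.0, 0.647, 0.763, 0.0]
wrist_force: [-1.5, 0.3, 5.8]
opening: 0.229
grasp_force: 60.8
```

Contact at +5.8 N, at the expected height, so the shoulder is on the rollers. Release and retreat straight up.

```bash
python3 -m pendant '[[0,0,0,0,0,0],[0,0,0,0,0,0],[0,0,0,0,0,0],[0,0,0,0,0,0],[0,0,0,0,0,0],[0,0,0,0,0,0],[0,0,0,0,0,0],[0,0,0,0,0,0],[0,0,0,0,0,0],[0,0,0,0,0,0]]' 0.3 && python3 -m pendant '[[0,0,0.03,0,0,0],[0,0,0.06,0,0,0],[0,0,0.08,0,0,0],[0,0,0.08,0,0,0],[0,0,0.1,0,0,0],[0,0,0.1,0,0,0],[0,0,0.1,0,0,0],[0,0,0.1,0,0,0],[0,0,0,0,0,0],[0,0,0,0,0,0]]' 0.3; python3 - <<'E'
from bench import camera
import cv2,numpy as np
a=cv2.resize(camera("side")["color"][90:310,140:340],(545,600),interpolation=cv2.INTER_CUBIC)
b=cv2.resize(camera("wrist")["color"],(255,191))
im=np.zeros((600,800,3),np.uint8);im[:,:545]=a;im[:191,545:]=b
cv2.imwrite("pics/end.png",np.clip(im*1.4,0,255).astype(np.uint8))
E
```

```text
time_s: 15.5
eef_pos: [0.5525, 0.1743, 0.1673]
eef_rot: [-0.0, 0.647, 0.763, -0.0]
wrist_force: [0.1, -0.2, 0.3]
opening: 0.651
grasp_force: 0.0
time_s: 16.75
eef_pos: [0.5523, 0.1743, 0.2969]
eef_rot: [-0.0, 0.647, 0.763, -0.0]
wrist_force: [-0.4, -0.5, 0.2]
opening: 0.652
grasp_force: 0.0
```

View pics/end.png

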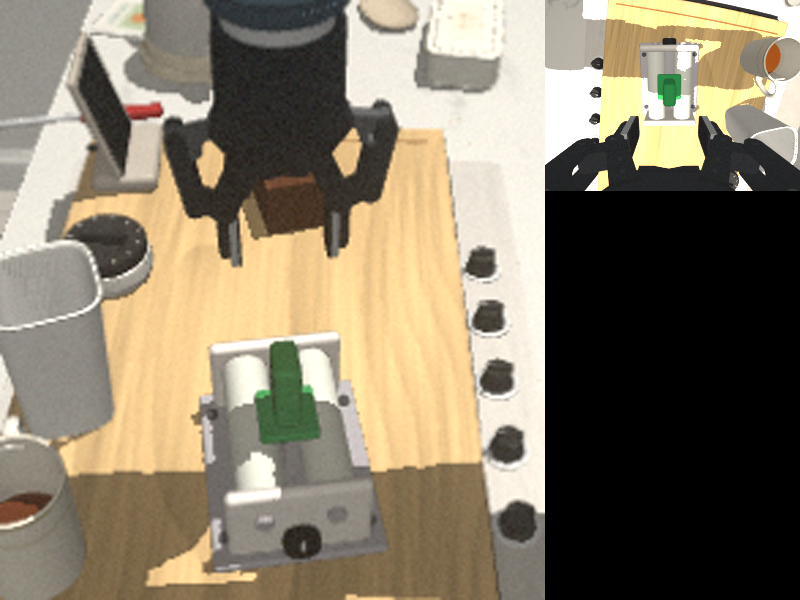

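The gauge stands upright with its shoulder on the rollers at (287,415), and the gripper is well clear of it.

```bash
python3 -c "
from bench import ctrl
print(ctrl.hand_in())"
```

```text
the job is handed in; nothing more can be done
None
```

The green go gauge is standing upright in the roller gap with its shoulder on the rollers; it went in without forcing (about 6 N at contact), the red gauge was left in the stand, and the job is handed in at about 17 s.

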